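# Eject the test token with the sprung lever

## Task

On the token ejector, pull the long crossbar lever through its whole stroke towards the robot's side, so that the copper token in the channel is pushed into the steel coin box, then ease the lever slowly, over two seconds or so, all the way back to its rest. It is strongly sprung: do not let it snap back. The small press with the short ball-knob lever is not needed.

Things in the scene. Friction and masses are not known exactly. Their poses are not given: they have to be found in the camera images.
- lever (a joint): angle of the ejector's sprung lever, rad: 0 at rest (leaning 20 degrees to the rear, away from the robot), growing as its top is pulled to the machine's front, roughly towards the robot; end stop 0.96 (leaning 35 degrees to the front). From 0.88 it counts as fully pulled. The spring pulls it home always, about 5 N at the bar at rest, 12 N at the stop; let go, it snaps back.
- lever_grip (a point): middle of the lever's level grip: black sleeved bar, 18 mm thick, 90 mm long, 180 mm above the table. Own y: along the bar, to the left; the flat steel arm is at its right end, 56 mm away. Own z: along the arm, up from the pivot axis, which lies 140 mm down own -z, parallel to own y. Frame turns with the lever. Free for 40 mm around. Machine is bolted down, left or right, yaw within 0.25.
- token: copper disc, 38 mm across, 6 mm thick, flat in the ejector's open channel (44 mm wide, floor 85 mm above the table, right of the lever) before a dark pusher block that the lever drives to the front, 70 mm per rad; origin: centre of its underside. Smaller loose tokens (32 mm) on the table are bystanders.
- coin_box: dented open steel coin box fixed in front of the channel's end, 108 x 110 x 60 mm, walls 3 mm, rim 72 mm above the table; origin: centre of its underside, x away from the robot, y to the left, z up

How it is judged (in metres and radians):
On the way:
1. the lever is pulled through its whole stroke (value of joint lever above 0.88 rad), for 0.1 s.
At the end, for the whole second after the job is handed in: the lever is home again (within 0.06 rad of its rest), and the copper token lies at rest inside the coin box, below its rim (value of joint lever below 0.06 rad and velocity of joint lever below 0.1 rad/s and x of token in the frame of coin_box between -0.055 and 0.055 m and y of token in the frame of coin_box between -0.056 and 0.056 m and z of token in the frame of coin_box below 0.055 m and linear speed of token below 0.03 m/s); the robot touches nothing.
It fails at once if the lever springs back: more than 0.15 rad from its rest it returns faster than 1.5 rad/s (some 0.2 m/s at the crossbar) (value of joint lever above 0.15 rad and velocity of joint lever below -1.5 rad/s).
It also fails if it takes over 42 s, if anything falls off the work surface, if the arm or the gripper's body presses on something with over 40 N, if the wrist force passes 120 N, or if a joint passes its speed limit or range.

## Robot

A 6-joint arm with a two-finger parallel gripper is mounted at the origin on the work surface. World frame = base frame: x ahead of the robot, y to its left, z up, the work surface at z = 0. Lengths are in mm, angles in degrees, forces in N, time in s.
With the tool pointing down it reaches from about 300 to 850 mm from the base axis. Payload 4.2 kg.
Tool frame: the origin (TCP) lies on the centre line of the jaws, within the pads' length; the fingertips stand 11 mm ahead of it and the grasp point (between the pads) lies 8 mm behind it; z points along the fingers, y is the line along which they close (so a half turn about z gives the same grasp; the last joint's range is limited). The gripper opens to 91 mm and grips with 3 to 60 N. Pads are 32 mm wide; open, the fingers measure 118 mm over their backs; the gripper's body (76 mm by 178 mm) begins 60 mm behind the grasp point.
Start: joints at [-68.87, 18.312, 89.639, -0, 72.044, -1.146], TCP at [217.974, -532.099, 224.976] pointing down, gripper open.
Joint ranges: [-177.97, 177.97], [-48.28, 115.42], [12.27, 149.76], [-77.06, 257.06], [2.81, 150.46], [-146.56, 146.56]. Speed limits (degrees/s): [147.25, 147.25, 180, 180, 180, 180].

## Interface

Orientations are given as [roll, pitch, yaw] about the fixed x, y, z axes, in that order (R = Rz(yaw) Ry(pitch) Rx(roll)).
In Python, from workcell import env, grab_frame, camera_model, models gives the robot as it stands.
- The arm moves only by the shell command python3 -m crank 'ROWS' [FORCE]. ROWS is text: rows parted by semicolons, each of 7 numbers parted by spaces: the closure, from -1 (fully open) to 1 (shut), so that 0 is half open, then the shift along the tool's x, y, z in mm, then the turn, a rotation vector about the tool's x, y, z in degrees. A call has 1 to 10 rows; each row shifts and turns the commanded pose from where the row before left it, along the tool's axes as they then stand; what a row does not reach is not made up. A row lasts 1/8 s, in which the tool goes at most 62.5 mm and 10.7 degrees, less where a joint would pass 70% of its speed; a pose out of reach is approached as far as the arm can. A call is refused whole if a number of a shift passes 62.5 or a number of a turn 10.7, either way. A call with a gripper value outside its range is refused whole. The fingers move at their own pace and stop on an object; FORCE is the grip in N (left out, the last holds). Time passes only in rows, so rows that do not move let the fingers close. It gives the time, the measured TCP pose, the force, the opening and the grip force at its end, in the units of the state.
- env.state(): the state, without advancing time (a new reading comes with each control period).
- grab_frame(name): name is "scene" or "top" or "wrist"; returns the picture (384x512x3 uint8, blue, green, red); there is no depth.
- camera_model(name): a dict with "K" (3x3 intrinsics, pixels), "R" (3x3) and "t" (3): a world point X has camera coordinates R X + t; the wrist camera has in their place "mount" (4x4, takes a point from camera to tool coordinates, whose origin is the TCP and whose axes are the flange's). Camera axes: x right, y down, z forward; pixel columns grow to the right and rows downward; lengths in mm; the calibration is good to about 2 mm. A picture is of the moment at which its call begins: read the wrist's pose just before it. camera_model takes no time and is no camera call.
- env.job_done(): hands the job in; it is judged then, once.
Trained networks look in the newest picture that a camera, given by its name, has taken for a name from the list of things; names that differ only in an ending like _2 or _b are one class to them, and where a whole thing is asked for, a point or a joint stands for the part that bears it (a point fixed in the world has none). Each returns a list of dicts, best first, with "p" (0 to 1); they miss things now and then, are a little off and sometimes report something else, mostly with a low value. They report only what shows in the picture. A call takes as long as a camera call.
- models.search_frame(name, camera): "point" ([x, y, z] in mm, in world coordinates, good to about 4 mm: the middle of the surface that is visible of it).
The state is a dict: "time_s": time; "qpos": joint angles; "qvel": joint speeds; "effort": joint torques, N m; "ee_pos": TCP position; "ee_rot": TCP orientation; "force": force on the tool from outside, world axes, zero at the start; "torque": the same for the moment, N m; "gripper_width": finger opening in mm; "gripper_force": force on a finger pad.
Only numpy, scipy, OpenCV 4.12 (cv2) and the standard library are available. Lean on these libraries where they do the work, as an engineer would, in place of code of your own. Each camera call takes 0.05 s, during which the arm holds its last target. There are 200 camera calls.

## Working session

There is one attempt and no reset: what is moved stays moved. The work goes in short steps, Python scripts to look and compute and a shell command to move; the robot and the scene stay as the last step left them, time stands still between calls to the robot, and variables do not carry over. Pictures are saved under pics/ and viewed, at most 10 in all, crops included, and the job is handed in when it is done.

```bash
mkdir -p pics; ls; cat > h.py <<'E'
import numpy as np, cv2
from workcell import env, grab_frame, camera_model, models
from scipy.spatial.transform import Rotation as Ro
E
python3 - <<'E'
from h import *
a=grab_frame("scene");b=grab_frame("top")
cv2.imwrite("pics/a.png",a);cv2.imwrite("pics/b.png",b)
for c in("scene","top"):
  for n in("lever","lever_grip","token","coin_box"):
    print(c,n,[(np.round(d["point"]),round(d["p"],2)) for d in models.search_frame(n,c)[:3]])
print(env.state())
E
```

```text
pics
scene lever [(array([ 639., -176.,  183.]), 0.85)]
scene lever_grip [(array([ 642., -178.,  188.]), 0.97)]
scene token [(array([ 538., -278.,   93.]), 0.68)]
scene coin_box [(array([ 425., -258.,   29.]), 0.66)]
top lever [(array([ 631., -194.,  181.]), 0.59)]
top lever_grip [(array([ 632., -190.,  184.]), 0.77)]
top token [(array([ 534., -277.,   97.]), 0.54)]
top coin_box [(array([ 451., -268.,   15.]), 0.79)]
{'time_s': 0.5, 'qpos': array([-6.88704646e+01,  1.83135443e+01,  8.96428655e+01,  1.58135318e-03,
        7.20427294e+01, -1.14453040e+00]), 'qvel': array([-0.02497289, -0.09401136, -0.10482737, -0.02302883,  0.02399282,
        0.0357944 ]), 'effort': array([ 1.62944048e-04, -4.11993098e+01, -2.32040209e+01,  7.27685960e-02,
        3.84727539e-02, -2.59033396e-05]), 'ee_pos': array([ 217.96544722, -532.07907272,  224.93318755]), 'ee_rot': array([ 1.79999109e+02, -1.48683315e-03,  2.22735783e+01]), 'force': array([-0.6129744 , -0.23853786,  0.15110135]), 'torque': array([ 0.03305554, -0.00642024, -0.06231822]), 'gripper_force': 0.0, 'gripper_width': 91.41165114854094}
```

View pics/a.png

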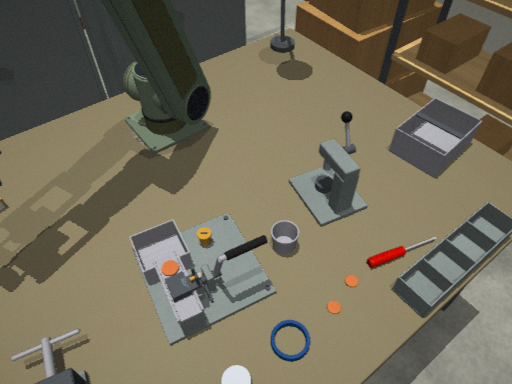

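View pics/b.png

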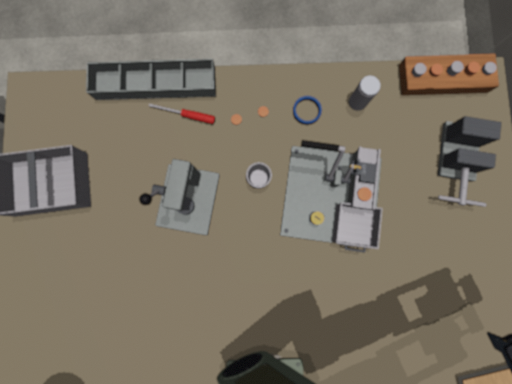

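The scene view shows the ejector's bar at about (224,257) to (266,239), its copper token at (170,268), and the box in front. In the top view the bar runs (301,145) to (339,148), the token is at (364,194), and the box at (358,225). The ball-knob press is at (340,185) in the scene view and isn't needed.

```bash
python3 - <<'E'
from h import *
a=cv2.imread("pics/a.png");b=cv2.imread("pics/b.png")
def tri(u,v):
  P=[]
  for c in("scene","top"):
    m=camera_model(c);P.append(np.array(m["K"])@np.c_[m["R"],m["t"]])
  X=cv2.triangulatePoints(P[0],P[1],np.array(u,float),np.array(v,float))[:,0];return X[:3]/X[3]
def ends(im,x0,y0,x1,y1):
  m=(im[y0:y1,x0:x1].max(2)<45).astype(np.uint8)
  n,l,s,c=cv2.connectedComponentsWithStats(m);k=1+s[1:,4].argmax()
  r=cv2.minAreaRect(np.argwhere(l==k)[:,::-1].astype(np.float32));p=cv2.boxPoints(r)+[x0,y0]
  print(r,s[k])
  d=[np.linalg.norm(p[0]-p[1]),np.linalg.norm(p[1]-p[2])]
  return ((p[0]+p[1])/2,(p[2]+p[3])/2) if d[0]<d[1] else ((p[1]+p[2])/2,(p[3]+p[0])/2)
A=sorted(ends(a,210,225,272,265),key=lambda p:p[0]);B=sorted(ends(b,295,135,342,155),key=lambda p:-p[0])
print(A,B)
R=tri(A[0],B[0]);L=tri(A[1],B[1]);print(R,L,(R+L)/2,np.linalg.norm(L-R),np.degrees(np.arctan2(-(L-R)[0],(L-R)[1])))
print("token",tri((170,268),(364,194)))
s=np.array([218,-532,225.])
E
```

```text
((35.46907043457031, 22.1804141998291), (7.615096569061279, 43.35528564453125), 66.03751373291016) [ 15  11  42  24 323]
((24.439149856567383, 10.446247100830078), (35.21950912475586, 4.819037914276123), 7.765166282653809) [  7   6  36  10 168]
[array([225.65978956, 255.98453903]), array([265.27835083, 238.37628984])] [array([336.88742447, 147.82555771]), array([301.99087334, 143.06693649])]
[ 636.12664726 -188.19501312  183.30543223] [ 651.0522055  -103.38211494  185.19636673] [ 643.58942638 -145.78856403  184.25089948] 86.13695850722789 -9.980838639778757
token [ 534.57299271 -273.5795634    89.31416589]
```

```bash
cat >> h.py <<'E'
def plan(bar,yaw,tilt,off):
  "shift (tool axes, mm) and rotvec (tool axes, deg) to put the TCP off mm up the arm direction from bar; tilt: lean to rear"
  s=env.state();R=Ro.from_euler("xyz",s["ee_rot"],degrees=True)
  c,d=np.cos(np.radians(yaw)),np.sin(np.radians(yaw));e=np.array([c,d,0]);y=np.array([-d,c,0]);t=np.radians(tilt)
  u=np.cos(t)*np.array([0,0,1])+np.sin(t)*e
  T=Ro.from_matrix(np.c_[y,np.cross(-u,y),-u])
  p=np.array(bar)+off*u-s["ee_pos"]
  print("t",s["time_s"],"pos",s["ee_pos"].round(1),"F",s["force"].round(1),"w",round(s["gripper_width"],1),"q",s["qpos"].round(1))
  print("shift(tool now)",R.inv().apply(p).round(1),"rotvec",(R.inv()*T).as_rotvec(degrees=True).round(2),"len",np.linalg.norm(p).round())
E
python3 -m crank '-1 0 0 -60 0 0 -9.6;-1 0 0 -60 0 0 -9.6;-1 0 0 0 0 0 -9.6;-1 0 0 0 0 0 -9.6;-1 0 0 0 0 0 -9.6;-1 0 0 0 0 0 -9.6;-1 0 0 0 0 0 0'
python3 -c "
from h import *
plan([643,-146,182],-10,20,100)"
```

```text
time_s: 1.38
ee_pos: [218.0, -532.0, 345.0]
ee_rot: [180.0, 0.0, 79.8]
force: [0.4, 0.2, 0.8]
gripper_width: 90.9
gripper_force: 0.0
t 1.375 pos [ 218. -532.  345.] F [0.4 0.2 0.8] w 90.9 q [-68.9  15.6  76.5  -0.   87.9 -58.6]
shift(tool now) [455.6 383.9  69. ] rotvec [20.   -0.04 -0.23] len 600.0
```

```bash
python3 -m crank '-1 45 38 0 0 0 0;-1 45 38 0 0 0 0;-1 45 38 0 0 0 0;-1 45 38 0 0 0 0;-1 45 38 0 0 0 0;-1 45 38 0 0 0 0;-1 45 38 0 0 0 0;-1 45 38 0 0 0 0;-1 45 38 0 0 0 0;-1 45 38 0 0 0 0'
python3 -m crank '-1 0 0 20 10 0 0;-1 0 0 20 10 0 0;-1 0 0 0 0 0 0;-1 0 0 0 0 0 0'
python3 - <<'E'
from h import *
plan([643,-146,182],-10,20,100)
s=env.state();w=grab_frame("wrist");cv2.imwrite("pics/w1.png",w)
R=Ro.from_euler("xyz",s["ee_rot"],degrees=True).as_matrix();m=camera_model("wrist");M=np.array(m["mount"]);K=np.array(m["K"])
def proj(X):
  t=R.T@(np.array(X)-s["ee_pos"]);c=np.linalg.inv(M)@np.r_[t,1];p=K@c[:3];return (p[:2]/p[2]).round()
print(M.round(2));print([proj(x) for x in([636,-188,183],[651,-103,185],[643,-146,184])])
for n in("lever_grip","token"):print(n,[(np.round(d["point"]),round(d["p"],2)) for d in models.search_frame(n,"wrist")[:3]])
E
```

```text
time_s: 2.62
ee_pos: [672.5, -154.5, 345.0]
ee_rot: [180.0, 0.0, 79.7]
force: [0.4, -0.3, -0.5]
gripper_width: 91.0
gripper_force: 0.0
time_s: 3.12
ee_pos: [667.6, -155.4, 306.5]
ee_rot: [-160.2, 0.0, 79.8]
force: [-0.1, 0.6, 1.2]
gripper_width: 90.9
gripper_force: 0.0
t 3.125 pos [ 667.6 -155.4  306.5] F [-0.1  0.6  1.2] w 90.9 q [-13.5  39.7  44.7  -1.3 115.4  -3.7]
shift(tool now) [ 5.1 18.2 25.9] rotvec [ 0.19 -0.04 -0.2 ] len 32.0
[[  -0.     -0.96   -0.3    82.8 ]
 [   1.      0.     -0.      0.59]
 [   0.     -0.3     0.96 -160.24]
 [   0.      0.      0.      1.  ]]
[array([274., 218.]), array([274., 128.]), array([274., 176.])]
lever_grip [(array([ 645., -152.,  190.]), 0.76)]
token [(array([ 536., -276.,   90.]), 0.71)]
```

View pics/w1.png

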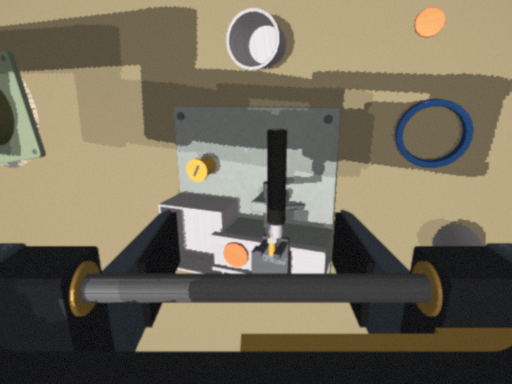

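The bar stands upright in the picture, column 277, rows 130 to 222. That is within 3 px of my prediction, so yaw and position are confirmed. Descending along the arm's direction and gripping.

```bash
python3 -m crank '-1 5 19 0 0 0 0;-1 0 0 30 0 0 0;-1 0 0 30 0 0 0;-1 0 0 30 0 0 0;-1 0 0 24 0 0 0;-1 0 0 20 0 0 0;-1 0 0 0 0 0 0;-1 0 0 0 0 0 0'
python3 -m crank '0 0 0 0 0 0 0;0.5 0 0 0 0 0 0;1 0 0 0 0 0 0;1 0 0 0 0 0 0;1 0 0 0 0 0 0;1 0 0 0 0 0 0' 40
python3 - <<'E'
from h import *
plan([643,-146,182],-10,20,-8)
cv2.imwrite("pics/w2.png",grab_frame("wrist"))
E
```

```text
time_s: 4.28
ee_pos: [641.6, -145.7, 175.4]
ee_rot: [-160.3, 0.0, 79.9]
force: [0.4, -0.3, -0.4]
gripper_width: 91.2
gripper_force: 0.0
time_s: 5.03
ee_pos: [641.1, -145.4, 172.8]
ee_rot: [-160.0, 0.0, 79.9]
force: [-0.5, -0.4, 0.5]
gripper_width: 34.1
gripper_force: 0.0
t 5.025 pos [ 641.1 -145.4  172.8] F [-0.5 -0.4  0.5] w 34.1 q [-13.3  38.6  65.3  -1.1  96.1  -3.1]
shift(tool now) [-0.2 -1.3 -1.3] rotvec [-0.   -0.04 -0.12] len 2.0
```

View pics/w2.png

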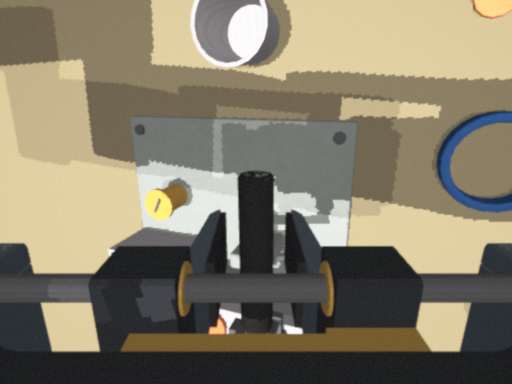

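The fingers (columns 205 and 305) straddle the bar (column 256), which is centred. I'll keep closing.

```bash
python3 -m crank '1 0 0 0 0 0 0;1 0 0 0 0 0 0;1 0 0 0 0 0 0;1 0 0 0 0 0 0;1 0 0 0 0 0 0'
```

```text
time_s: 5.7
ee_pos: [641.3, -145.5, 172.8]
ee_rot: [-160.0, 0.0, 79.9]
force: [1.6, 0.3, -1.3]
gripper_width: 17.4
gripper_force: 40.0
```

```bash
python3 -m crank '1 0 -10.1 0.4 -4.4 0 0;1 0 -10.1 0.4 -4.4 0 0;1 0 -10.1 0.4 -4.4 0 0;1 0 -10.1 0.4 -4.4 0 0;1 0 0 0 0 0 0'
python3 -c "
from h import *
plan([643,-146,182],-10,2.4,-8)"
```

```text
time_s: 6.32
ee_pos: [602.4, -138.9, 180.5]
ee_rot: [-177.8, 0.0, 79.9]
force: [6.9, -1.1, -7.2]
gripper_width: 17.6
gripper_force: 40.0
t 6.325 pos [ 602.4 -138.9  180.5] F [ 6.9 -1.1 -7.2] w 17.6 q [-13.9  25.   85.9  -0.2  71.3  -3.8]
shift(tool now) [ 0.1 41.1  5. ] rotvec [ 0.23  0.04 -0.12] len 41.0
```

```bash
python3 -m crank '1 0 -10.1 0.5 -4.4 0 0;1 0 -10.1 0.5 -4.4 0 0;1 0 -10.1 0.5 -4.4 0 0;1 0 -10.1 0.5 -4.4 0 0;1 0 0 0 0 0 0'
python3 -m crank '1 0 -10.1 0.4 -4.4 0 0;1 0 -10.1 0.4 -4.4 0 0;1 0 -10.1 0.4 -4.4 0 0;1 0 -8 0.4 -3.4 0 0;1 0 0 0 0 0 0;1 0 0 0 0 0 0'
python3 - <<'E'
from h import *
plan([643,-146,182],-10,-32,-8)
w=grab_frame("scene");cv2.imwrite("pics/s3.png",w[190:350,100:330].repeat(3,0).repeat(3,1))
E
```

```text
time_s: 6.95
ee_pos: [563.9, -132.3, 176.2]
ee_rot: [164.5, 0.1, 79.9]
force: [9.8, -4.1, -7.2]
gripper_width: 16.9
gripper_force: 40.0
time_s: 7.7
ee_pos: [532.2, -126.9, 162.9]
ee_rot: [147.8, 0.1, 79.8]
force: [10.5, -5.4, -3.1]
gripper_width: 16.9
gripper_force: 40.0
t 7.7 pos [ 532.2 -126.9  162.9] F [10.5 -5.4 -3.1] w 16.9 q [-16.6   7.1 123.4  11.1  17.7 -16.1]
shift(tool now) [  0.8 105.3  51.8] rotvec [ 0.25  0.17 -0.1 ] len 117.0
```

View pics/s3.png

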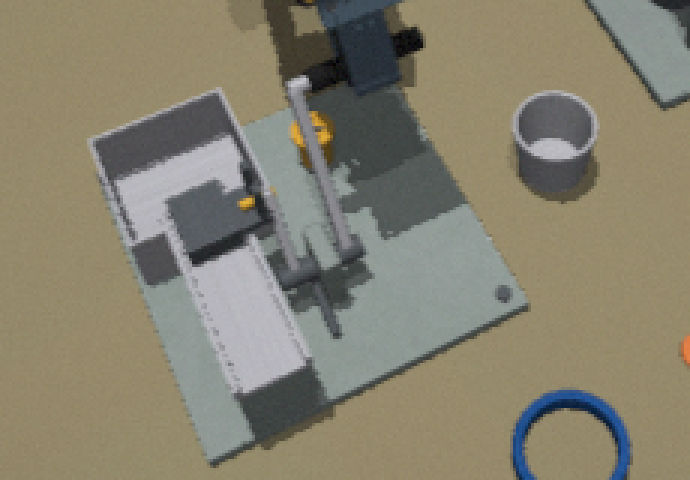

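The pusher block is now at the channel's mouth (about 215,215 in the crop) and the token has left the channel. By the arc, the lever is at only about 50–52°, so I'll pull further to the stop and watch the force.

```bash
python3 -m crank '1 0 -4 0.2 -1.5 0 0;1 0 -4 0.2 -1.5 0 0;1 0 0 0 0 0 0;1 0 0 0 0 0 0'
python3 -c "
from h import *
plan([643,-146,182],-10,-35,-8)"
```

```text
time_s: 8.25
ee_pos: [526.3, -126.0, 159.2]
ee_rot: [144.7, 0.1, 79.8]
force: [10.6, -3.7, -0.0]
gripper_width: 17.1
gripper_force: 40.0
t 8.25 pos [ 526.3 -126.   159.2] F [10.6 -3.7 -0. ] w 17.1 q [-17.    6.5 126.7  18.5  12.2 -23.7]
shift(tool now) [  0.9 109.8  57.9] rotvec [ 0.34  0.19 -0.1 ] len 124.0
```

```bash
python3 -m crank '1 0 -3 0.1 -0.8 0 0;1 0 0 0 0 0 0;1 0 0 0 0 0 0'
python3 - <<'E'
from h import *
from scipy.optimize import least_squares
P=np.array([[641.3,-145.5,172.8],[602.4,-138.9,180.5],[563.9,-132.3,176.2],[532.2,-126.9,162.9],[526.3,-126,159.2],env.state()["ee_pos"]])
x=-np.hypot(*(P[:,:2]-P[0,:2]).T);z=P[:,2]
r=least_squares(lambda p:np.hypot(x-p[0],z-p[1])-p[2],[-45,48,132]);print(r.x,r.fun.round(1))
print(np.degrees(np.arctan2(x-r.x[0],z-r.x[1])))
plan([643,-146,182],-10,-35,-8)
w=grab_frame("top");cv2.imwrite("pics/t3.png",w[130:260,270:400].repeat(4,0).repeat(4,1))
for c in("top",):
  for n in("token","lever_grip"):print(n,[(np.round(d["point"]),round(d["p"],2)) for d in models.search_frame(n,c)[:3]])
E
```

```text
time_s: 8.62
ee_pos: [524.3, -125.6, 157.8]
ee_rot: [143.8, 0.1, 79.8]
force: [9.8, -2.9, 0.5]
gripper_width: 17.1
gripper_force: 40.0
[-44.69003787  49.09791452 131.5210938 ] [ 0. -0.  0.  0.  0. -0.]
[ 19.86334342   2.28104547 -14.90346296 -30.10578866 -33.16454092
 -34.246283  ]
t 8.625 pos [ 524.3 -125.6  157.8] F [ 9.8 -2.9  0.5] w 17.1 q [-17.1   6.4 127.7  22.1  10.6 -27.4]
shift(tool now) [  0.9 111.3  59.6] rotvec [ 1.19  0.2  -0.1 ] len 126.0
token [(array([ 469., -262.,   26.]), 0.48)]
lever_grip [(array([ 559., -204.,   94.]), 0.74)]
```

View pics/t3.png

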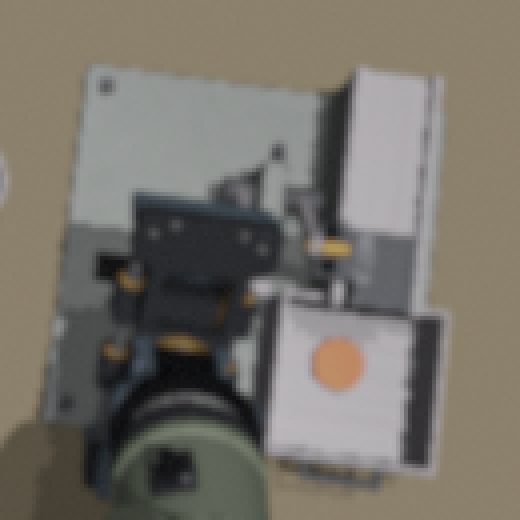

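The token lies in the box at about (338,362) in the crop. The circle fit is tight and puts the lever at 54.1° (0.94 rad), so the stroke is complete. Easing back.

```bash
python3 -m crank '1 0 6.9 0.4 3 0 0;1 0 6.9 0.4 3 0 0;1 0 6.9 0.4 3 0 0;1 0 6.9 0.4 3 0 0;1 0 6.9 0.4 3 0 0;1 0 6.9 0.4 3 0 0;1 0 6.9 0.4 3 0 0;1 0 6.9 0.4 3 0 0;1 0 6.9 0.4 3 0 0'
python3 -c "
from h import *
s=env.state()['ee_pos'];x=-np.hypot(*(s[:2]-[641.3,-145.5]));print(np.degrees(np.arctan2(x+44.7,s[2]-49.1)),np.hypot(x+44.7,s[2]-49.1))"
```

```text
time_s: 9.9
ee_pos: [581.0, -135.2, 179.6]
ee_rot: [170.9, 0.1, 79.9]
force: [5.5, -2.6, 9.0]
gripper_width: 17.4
gripper_force: 40.0
-7.202084966240769 131.51677011930087
```

```bash
python3 -m crank '1 0 6.9 0.2 3 0 0;1 0 6.9 0.2 3 0 0;1 0 6.9 0.2 3 0 0;1 0 6.9 0.3 3 0 0;1 0 6.9 0.3 3 0 0;1 0 6.9 0.3 3 0 0;1 0 6.9 0.3 3 0 0;1 0 6.9 0.3 3 0 0;1 0 6.9 0.3 3 0 0;1 0 0 0 0 0 0'
python3 -m crank '1 0 0 0 0 0 0;1 0 0 0 0 0 0'
python3 -c "
from h import *
s=env.state()['ee_pos'];x=s[0]-641.3;print(np.degrees(np.arctan2(x/.985+44.7,s[2]-49.1)),np.hypot(x/.985+44.7,s[2]-49.1))"
```

```text
time_s: 11.15
ee_pos: [641.4, -145.5, 172.5]
ee_rot: [-162.2, 0.0, 79.9]
force: [8.7, -1.7, 11.3]
gripper_width: 17.3
gripper_force: 40.0
time_s: 11.4
ee_pos: [641.0, -145.5, 172.7]
ee_rot: [-162.3, 0.0, 79.9]
force: [9.2, -2.0, 10.4]
gripper_width: 17.5
gripper_force: 40.0
19.75436164503763 131.30985342328088
```

Back at rest within a fraction of a degree. Releasing and retreating along the arm.

```bash
python3 -m crank '1 0 0.7 -0.5 0 0 0;1 0 0 0 0 0 0;0.5 0 0 0 0 0 0;0 0 0 0 0 0 0;-0.5 0 0 0 0 0 0;-1 0 0 0 0 0 0;-1 0 0 0 0 0 0;-1 0 0 0 0 0 0;-1 0 0 0 0 0 0'
python3 -m crank '-1 0 0 -20 0 0 0;-1 0 0 -30 0 0 0;-1 0 0 -40 0 0 0;-1 0 0 -40 0 0 0;-1 0 0 0 0 0 0;-1 0 0 0 0 0 0;-1 0 0 0 0 0 0'
python3 - <<'E'
from h import *
w=grab_frame("scene");b=grab_frame("top")
o=np.hstack([w[190:350,100:300],b[120:280,250:450]]).repeat(2,0).repeat(2,1);cv2.imwrite("pics/e.png",o)
for c in("scene","top"):
  for n in("token","lever_grip"):print(n,[(np.round(d["point"]),round(d["p"],2)) for d in models.search_frame(n,c)[:3]])
E
```

```text
time_s: 12.52
ee_pos: [637.6, -144.8, 169.4]
ee_rot: [-161.6, 0.0, 79.9]
force: [0.6, -1.2, 0.5]
gripper_width: 79.8
gripper_force: 0.0
time_s: 13.4
ee_pos: [677.3, -151.9, 291.2]
ee_rot: [-161.4, -0.0, 79.9]
force: [-0.3, 0.5, -0.5]
gripper_width: 91.2
gripper_force: 0.0
token []
lever_grip [(array([ 634., -189.,  186.]), 0.67)]
token []
lever_grip [(array([ 650., -115.,  190.]), 0.51)]
```

View pics/e.png

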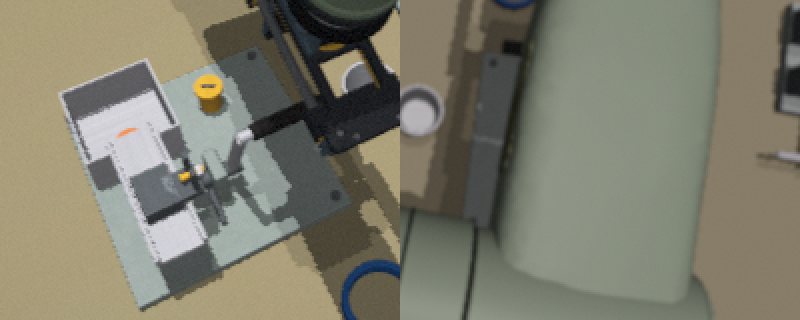

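The lever is back at rest, with the bar at about (275,122) in the left crop. The token lies in the box at (127,132), and the gripper is clear of the bar.

```bash
python3 -c "
from h import *
print(env.job_done())"
```

```text
the job is handed in; nothing more can be done
None
```

The lever was pulled to about 0.94 rad, which pushed the copper token into the coin box, then eased back to rest over a little more than two seconds; the gripper is clear and the job is handed in, but no verdict was returned.

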